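Close up a row of cartons and lock the follower with its cam lever

TASK

Close up the row in the steel tray: slide the follower along until the three cartons stand tight together with no gaps and the sprung plate at the far end of the row is pressed in about half of its way, then let go of it. After that flip the cam lever right over its centre so that it snaps shut and locks the rod, with the row still under spring pressure. Do not crush or tip the cartons, and leave the jar, the spanner and the green bin where they are.

Things in the scene. Friction and masses are not known exactly. Their poses are not given: they have to be found in the camera images.
- rack: Steel tray fixed on the bench, 126 mm (its x) by 460 mm (its y), floor 6 mm thick, side rails 34 mm high. Origin: underside, mid width; x across the tray, y along the row, z up. The row stands at negative y, the clamp with the cam lever at y = +195 mm (56 by 50 mm, 114 mm high); the far end wall is at y = -222 mm, 81 mm high.
- follower: Upright steel plate (98 wide, 6 thick, top at 79 mm) on an 18 mm steel rod that runs to rack +y through the clamp, 45 mm up. Origin: underside level of the rack, on the plate's face towards the cartons, mid width; axes as the rack's. Slides only along rack y; towards -y closes the row. Lever open: sliding friction about 11 N, which also holds it where it is let go; lever shut: locked.
- handle (a point): Centre of the free part of the follower's upright black handle: 26 mm across the tray (x), 14 mm along it (y), from 20 mm below to 20 mm above this point; 20 mm to the +y side of the follower's carton face. This point is 111 mm above the rack's underside, the carton tops are at 96 mm.
- carton_a: Carton nearest the follower, 100 (x) by 36 (y, along the row) by 90 mm high, about 0.16 kg, standing loose on the tray floor. Origin: centre of its underside.
- carton_b: Middle carton, the same size. Origin: centre of its underside.
- carton_c: End carton, the same size. Origin: centre of its underside. Beyond it a sprung steel plate (96 wide, top at 80 mm) stands across the tray; its face lies somewhere between rack y = -186 and -160 mm, differs each time and is not measured: feel for it. It gives by up to 16 mm towards -y, at 0.9 N per mm, then it is solid; half-way in is right.
- hinge (a point): Axis of the cam lever, fixed on the rack at x = 0, y = +195 mm, 99 mm above the rack's underside; the axis runs along the rack's y. Axes as the rack's.
- lever (a joint): Angle of the cam lever, rad. 0: open, leaning 25 degrees past upright to rack +x. It grows as the lever swings over towards rack -x (elevation above the -x direction = 115 degrees less this angle). 1.95: shut on its stop, nearly level. Moves freely to about 0.75, then stiff (up to 7 N at its end) up to its centre at 1.65, then snaps shut by itself; let go short of the centre it springs back.
- lever_end (a point): Axis of the cross bar at the lever's end, 122 mm from the hinge axis. The bar is 18 mm thick and 40 mm long along the rack's y; the lever's arm between is 22 mm wide along y and 10 mm thick.
- jar: Closed jar, 64 mm in diameter, 85 mm high: leave alone. Origin: centre of its underside.
- spanner: Spanner of 170 mm lying on the bench: leave alone. Origin: mid length, underside.
- pickbin: Green open bin, 110 by 150 by 60 mm high: leave alone. Origin: centre of its underside.
Not all that is in view belongs to the job. Leave any blue or purple look-alike of the carton_a alone.

How it is judged:
By the outcome, as a careful person would: the job done as asked, in the order asked, and still so for the second after the job is handed in, with the robot touching nothing.
It also fails if it takes over 72 s, if anything falls off the work surface, if the arm or the gripper's body presses on something with over 40 N, if the wrist force passes 120 N, or if a joint passes its speed limit or range.

ROBOT

A 7-joint arm with a two-finger parallel gripper is mounted at the origin on the work surface. World frame = base frame: x ahead of the robot, y to its left, z up, the work surface at z = 0. Lengths are in m, angles in rad, forces in N, time in s.
With the tool pointing down it reaches from about 0.425 to 1.025 m from the base axis. Payload 9.4 kg.
Tool frame: the origin (TCP) lies on the centre line of the jaws, within the pads' length; the fingertips stand 11 mm ahead of it and the grasp point (between the pads) lies 8 mm behind it; y points along the fingers, z is the direction in which the jaws open and shut, and the axes are right-handed (so a half turn about y gives the same grasp; the last joint's range is limited). The gripper opens to 85 mm and grips with 20 to 120 N. Pads are 22 mm wide; open, the fingers measure 114 mm over their backs; the gripper's body (76 mm by 85 mm) begins 54 mm behind the grasp point. The pads swing forward as they close: fully open they stand 13 mm farther back than shut.
Start: joints at [1.138, 0.599, -0.003, 1.599, 0.002, 0.943, -0.08], TCP at [0.253, -0.68, 0.242] pointing down, gripper open.
Joint ranges: [-2.57, 2.57], [-0.35, 1.97], [-1.29, 1.29], [0.11, 2.56], [-1.05, 4.19], [0.11, 1.86], [-2.63, 2.63]. Speed limits (rad/s): [2.22, 2.22, 3.01, 3.01, 3.14, 3.14, 3.14].

INTERFACE

Orientations are given as [roll, pitch, yaw] about the fixed x, y, z axes, in that order (R = Rz(yaw) Ry(pitch) Rx(roll)).
In Python, from station import bot, read_camera, camera_params gives the robot as it stands.
- The arm moves only by the tool apply_moves, never from a script. Its argument "increments" is one flat list of numbers, 7 for each row, row after row: the turn, a rotation vector about the tool's x, y, z in rad, then the shift along the tool's x, y, z in mm, then the closure, from 0 (fully open) to 1 (shut). A call has 1 to 12 rows; each row shifts and turns the pose as measured when the row begins, along the tool's axes as they then stand; what a row does not reach is not made up. A row lasts 1/12 s, in which the tool goes at most 41.7 mm and 7.16 degrees, less where a joint would pass 70% of its speed; a pose out of reach is approached as far as the arm can. A call with a gripper value outside its range is refused whole. The fingers move at their own pace and stop on an object; the grip force is fixed at half the most. Time passes only in rows, so rows that do not move let the fingers close. It gives the time, the measured TCP pose, the force and the opening at its end, in the units of the state.
- bot.sense(): the state, without advancing time (a new reading comes with each control period).
- read_camera(name): name is "scene" or "top"; returns the picture (400x640x3 uint8, blue, green, red); there is no depth.
- camera_params(name): a dict with "intrinsics" (3x3 intrinsics, pixels), "eye" and "rotation" of the camera in the world. Camera axes: x right, y down, z forward; pixel columns grow to the right and rows downward; lengths in m; the calibration is good to about 2 mm. A picture is of the moment at which its call begins. camera_params takes no time and is no camera call.
- bot.finish_job(): hands the job in, once; it reports no verdict.
The state is a dict: "time": time; "qpos": joint angles; "qvel": joint speeds; "tau": joint torques, N m; "tool_pos": TCP position; "tcp_rot": TCP orientation; "wrist_force": force on the tool from outside, world axes, zero at the start; "torque": the same for the moment, N m; "opening": finger opening in m.
Only numpy, scipy, OpenCV 4.12 (cv2) and the standard library are available. Lean on these libraries where they do the work, as an engineer would, in place of code of your own. Each camera call takes 0.05 s, during which the arm holds its last target.

## Working session

There is one attempt and no reset: what is moved stays moved. The work goes in short steps, Python scripts to look and compute and a tool call to move; the robot and the scene stay as the last step left them, time stands still between calls to the robot, and variables do not carry over. Pictures are saved under pics/ and viewed, and the job is handed in when it is done.

Besides the shell and the picture viewer there is one more tool, called after "Request:" as a command line: name --argument value ..., lists and objects as JSON in quotes. apply_moves: Moves the arm, as the interface text tells. Its arguments: {"type":"object","properties":{"increments":{"type":"array","items":{"type":"number"}}},"required":["increments"]}

```bash
ls; mkdir -p pics; python3 - <<'E'
from station import bot, read_camera, camera_params
import cv2
for n in("scene","top"):
    cv2.imwrite(f"pics/{n}0.png",read_camera(n)); p=camera_params(n); print(n,p)
print(bot.sense())
E
```

```text
pics
scene {'intrinsics': array([[413.78337946,   0.        , 316.32122124],
       [  0.        , 413.78337946, 192.61632379],
       [  0.        ,   0.        ,   1.        ]]), 'eye': array([ 1.23088679, -0.09125767,  0.62592021]), 'rotation': array([-2.24428742,  0.01879585,  1.52768567])}
top {'intrinsics': array([[406.80358517,   0.        , 322.29513336],
       [  0.        , 406.80358517, 200.01642584],
       [  0.        ,   0.        ,   1.        ]]), 'eye': array([ 0.4521065 , -0.06642793,  0.96674938]), 'rotation': array([-2.96917483e+00,  1.81067973e-03, -1.58705788e+00])}
{'time': 0.1, 'qpos': array([ 1.1382812 ,  0.60005766, -0.00253379,  1.60003786,  0.00182269,
        0.9429201 , -0.07980166]), 'qvel': array([ 2.22828361e-04, -1.33862336e-03,  2.04223822e-04, -3.28856236e-03,
        9.37985956e-05, -2.08107016e-04,  1.91528523e-04]), 'tau': array([ 4.66955389e-03, -7.77995396e+01,  1.56938441e+00, -2.58629304e+01,
        1.25906061e-02,  5.43356000e-03, -1.60040514e-05]), 'tool_pos': array([ 0.25239448, -0.67921646,  0.24149869]), 'tcp_rot': array([-1.57220912e+00, -1.55850583e-04, -2.78571518e+00]), 'wrist_force': array([-0.40782673,  0.1203542 , -0.27746842]), 'torque': array([ 0.03535643, -0.01323795, -0.03379604]), 'opening': 0.08536780630378503}
```

View pics/scene0.png

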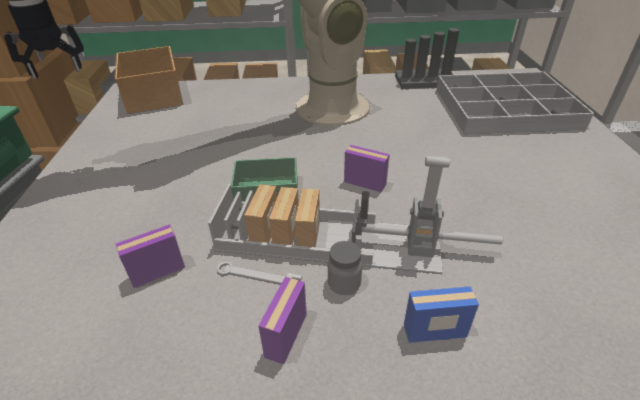

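View pics/top0.png

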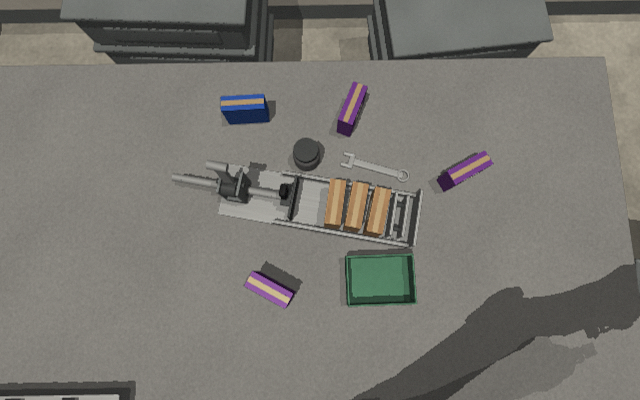

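The pictures show the tan row at top (337..380, 205). The follower with its black handle is at top (288,192), and the clamp and lever are at (235,185). Next I'll enlarge to get exact points.

```bash
python3 - <<'E'
import cv2
a=cv2.imread("pics/top0.png")[150:260,165:435]; cv2.imwrite("pics/top0c.png",cv2.resize(a,None,fx=2.96,fy=2.96,interpolation=cv2.INTER_CUBIC))
a=cv2.imread("pics/scene0.png")[145:285,205:510]; cv2.imwrite("pics/scene0c.png",cv2.resize(a,None,fx=2.6,fy=2.6,interpolation=cv2.INTER_CUBIC))
E
```

```text
(no output)
```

View pics/top0c.png

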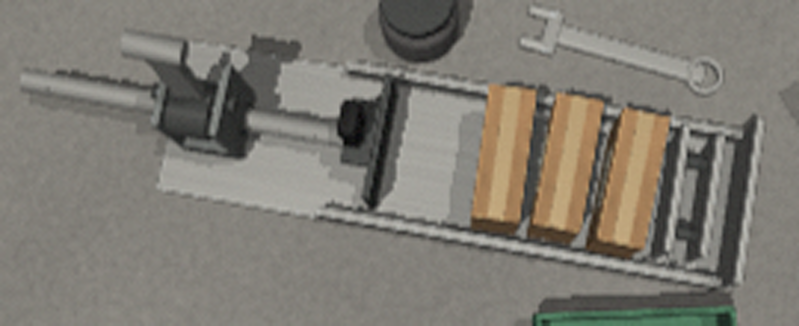

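View pics/scene0c.png

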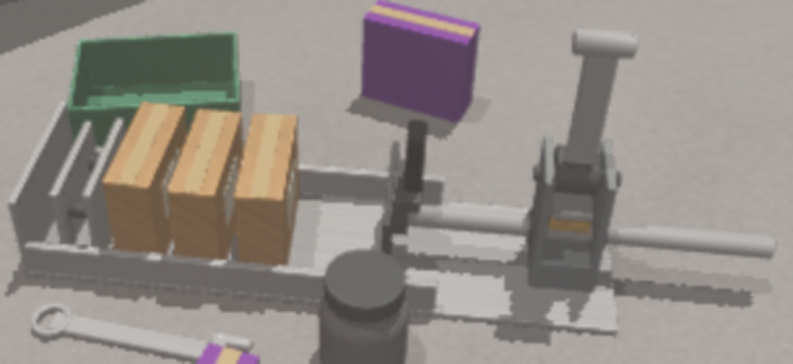

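```bash
cat > h.py <<'E'
import numpy as np
from scipy.spatial.transform import Rotation as R
from scipy.optimize import least_squares
from station import bot, read_camera, camera_params
import cv2
C={n:camera_params(n) for n in("scene","top")}
def proj(n,P):
    p=C[n]; Rm=R.from_euler('xyz',p['rotation']).as_matrix()
    c=(np.atleast_2d(P)-p['eye'])@Rm
    k=p['intrinsics']
    return np.c_[k[0,0]*c[:,0]/c[:,2]+k[0,2],k[1,1]*c[:,1]/c[:,2]+k[1,2]]
def tri(pix):
    f=lambda X:np.concatenate([(proj(n,X)[0]-uv) for n,uv in pix])
    r=least_squares(f,[.5,0,.1]); return r.x,r.fun
def ray(n,uv,z):
    r=least_squares(lambda q:proj(n,[q[0],q[1],z])[0]-uv,[.5,0]); return r.x
def T(x,y): return np.array([165+x/2.96,150+y/2.96])
def S(x,y): return np.array([205+x/2.6,145+y/2.6])
E
cat > fit.py <<'E'
from h import *
print("handle top",tri([("top",T(352,112)),("scene",S(417,125))]))
print("bar",tri([("top",T(154,44)),("scene",S(605,44))]))
obs=[("top",T(160,188),(-63,230,6)),("scene",S(617,328),(63,230,6)),
("scene",S(15,205),(63,-226,81)),("scene",S(66,105),(-63,-226,81)),
("top",T(757,118),(63,-226,81)),("top",T(738,285),(-63,-226,81)),
("top",T(190,45),(63,230,6)),("top",T(322,208),(-63,None,34))]
obs=[o for o in obs if None not in o[2]]
def w(q,p):
    c,s=np.cos(q[2]),np.sin(q[2]); p=np.array(p)/1000
    return np.array([q[0]+c*p[0]-s*p[1],q[1]+s*p[0]+c*p[1],p[2]])
f=lambda q:np.concatenate([proj(n,w(q,p))[0]-uv for n,uv,p in obs])
r=least_squares(f,[.45,-.05,0],loss='soft_l1'); q=r.x; print(q, f(q).reshape(-1,2).round(1))
def inv(X):
    c,s=np.cos(q[2]),np.sin(q[2]); d=np.array(X[:2])-q[:2]; return (1000*np.array([c*d[0]+s*d[1],-s*d[0]+c*d[1]])).round(1)
print("handle in rack",inv(tri([("top",T(352,112)),("scene",S(417,125))])[0]))
print("bar in rack",inv(tri([("top",T(154,44)),("scene",S(605,44))])[0]),"expect 51.6,195, z .2096")
print("hinge world",w(q,(0,195,99)))
for nm,uv in(("a",(512,87,498,220)),("b",(578,93,555,231)),("c",(646,109,615,243))):
    for z in(.096,): print(nm,inv(ray("top",T(*uv[:2]),z)),inv(ray("top",T(*uv[2:]),z)))
print("plate1 ",inv(ray("top",T(683,125),.08)),inv(ray("top",T(663,258),.08)))
print("plate2 ",inv(ray("top",T(718,135),.08)),inv(ray("top",T(699,265),.08)))
print("follower ",inv(ray("top",T(400,82),.079)),inv(ray("top",T(375,207),.079)))
E
python3 fit.py
```

```text
handle top (array([0.62429436, 0.01571871, 0.13565229]), array([-1.6362874 , -0.13882309, -1.48155881,  0.11959317]))
bar (array([0.65320216, 0.13264952, 0.22079222]), array([-1.0184625 , -0.2063957 , -0.9202432 ,  0.16624326]))
[ 0.60733802 -0.0524267  -0.1904177 ] [[-2.6  0.8]
 [-0.5  0.1]
 [-2.3 -1.7]
 [-1.9 -2.1]
 [ 0.  -0.4]
 [-1.2 -0.6]
 [-1.5 -1.4]]
handle in rack [ 3.8 70.1]
bar in rack [ 10.  190.4] expect 51.6,195, z .2096
hinge world [0.64424549 0.13904872 0.099     ]
a [ 50.4 -41.2] [-48.9 -47.7]
b [ 54.4 -90. ] [-49.6 -89.7]
c [  51.1 -141.4] [ -50.7 -133.9]
plate1  [  47.5 -172.3] [ -53.7 -172. ]
plate2  [  44.5 -199.2] [ -54.2 -198.8]
follower  [43.5 42.8] [-53.2  43.8]
```

```bash
cat >> fit.py <<'E'
def lev(a,r=122): e=np.radians(115)-a; return (-r*np.cos(e),195,99+r*np.sin(e))
ims={n:cv2.imread(f"pics/{n}0.png") for n in C}
def dot(p,col):
    for n in C:
        u=proj(n,w(q,p))[0]; cv2.circle(ims[n],tuple((u*16).astype(int)),20,col,-1,shift=4)
dot((0,195,99),(0,0,255)); dot(lev(0),(0,255,0)); dot(lev(.43),(255,0,0))
for p in [(63,230,0),(-63,230,0),(63,-230,0),(-63,-230,0),(28,170,114),(-28,170,114),(28,220,114),(-28,220,114)]: dot(p,(0,255,255))
cv2.imwrite("pics/ov_t.png",cv2.resize(ims["top"][150:260,165:435],None,fx=2.96,fy=2.96)); cv2.imwrite("pics/ov_s.png",cv2.resize(ims["scene"][145:285,205:510],None,fx=2.6,fy=2.6))
E
python3 fit.py >/dev/null
```

```text
(no output)
```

View pics/ov_t.png

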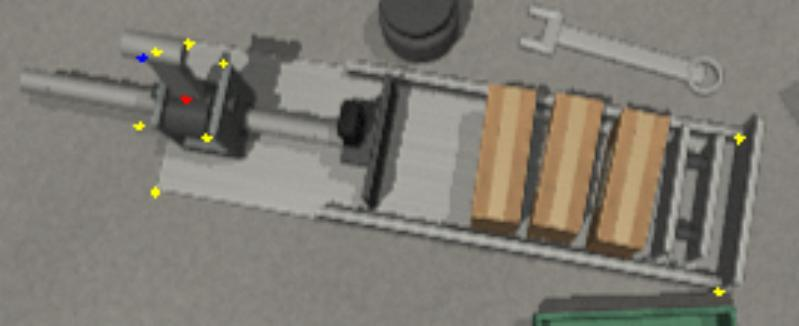

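View pics/ov_s.png

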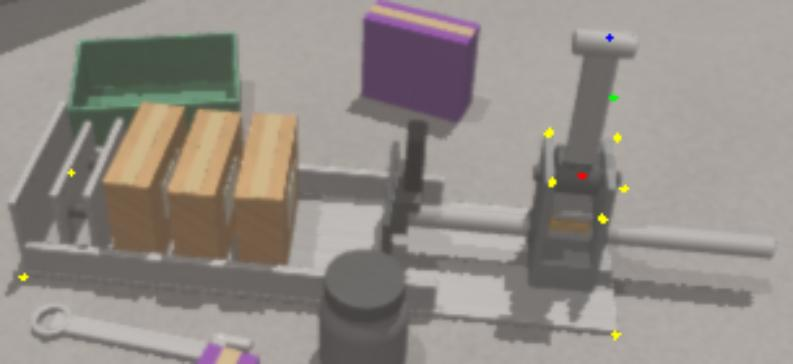

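```bash
sed -i 's/-226/-222/g; s/^obs=\[o for.*/obs=[o for o in obs if None not in o[2]]+[("scene",S(577,176),(0,195,99))]/' fit.py; python3 fit.py; python3 - <<'E'
import cv2
a=cv2.imread("pics/scene0.png")[150:265,375:510]; cv2.imwrite("pics/lev.png",cv2.resize(a,None,fx=5,fy=5,interpolation=cv2.INTER_CUBIC))
a=cv2.imread("pics/top0.png")[155:225,165:305]; cv2.imwrite("pics/levt.png",cv2.resize(a,None,fx=5,fy=5,interpolation=cv2.INTER_CUBIC))
E
```

```text
handle top (array([0.62429436, 0.01571871, 0.13565229]), array([-1.6362874 , -0.13882309, -1.48155881,  0.11959317]))
bar (array([0.65320216, 0.13264952, 0.22079222]), array([-1.0184625 , -0.2063957 , -0.9202432 ,  0.16624326]))
[ 0.60728353 -0.05500829 -0.19170672] [[-1.5  0.7]
 [-1.8  0.2]
 [-1.7 -1.6]
 [-1.2 -2. ]
 [-0.6 -0.5]
 [-1.9 -0.8]
 [-0.4 -1.5]
 [ 0.2 -0.6]]
handle in rack [ 3.2 72.7]
bar in rack [  9.3 193. ] expect 51.6,195, z .2096
hinge world [0.64443778 0.1364194  0.099     ]
a [ 50.  -38.6] [-49.3 -45.2]
b [ 54.1 -87.4] [-50.  -87.3]
c [  50.9 -138.8] [ -51.  -131.4]
plate1  [  47.3 -169.7] [ -53.9 -169.6]
plate2  [  44.3 -196.6] [ -54.4 -196.4]
follower  [43.  45.4] [-53.7  46.2]
```

View pics/lev.png

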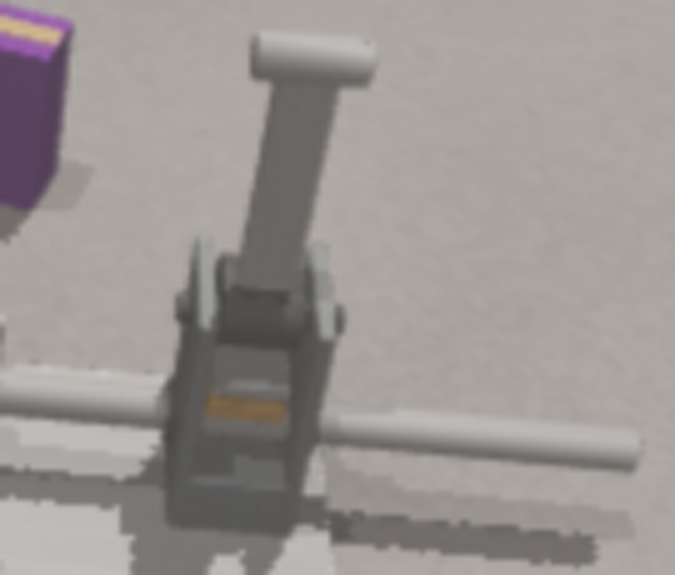

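View pics/levt.png

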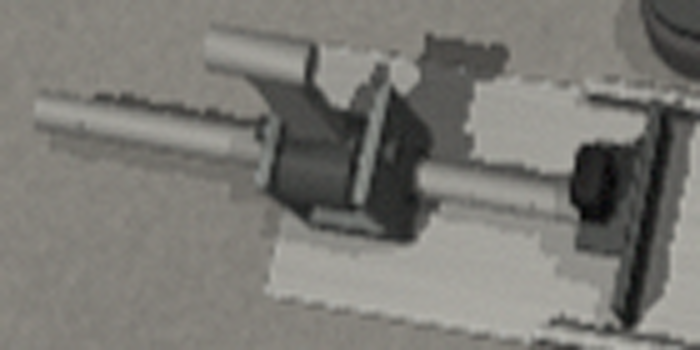

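```bash
cat >> fit.py <<'E'
print("----")
for n,uv in(("top",(283,188.5)),("scene",(365.4,193))): print(n,inv(ray(n,uv,.131)))
print("follower scene top corners",inv(ray("scene",S(396,142),.079)))
print("handle world", w(q,(0,68,111)),w(q,(0,72,111)))
E
python3 fit.py | sed -n '/----/,$p'
python3 - <<'E'
import cv2
a=cv2.imread("pics/scene0.png")[180:260,310:410]; cv2.imwrite("pics/han.png",cv2.resize(a,None,fx=7,fy=7,interpolation=cv2.INTER_CUBIC))
E
```

```text
----
top [ 2.7 71.5]
scene [-3.6 75.4]
follower scene top corners [-45.   59.2]
handle world [0.62023989 0.01174598 0.111     ] [0.62100203 0.0156727  0.111     ]
```

View pics/han.png

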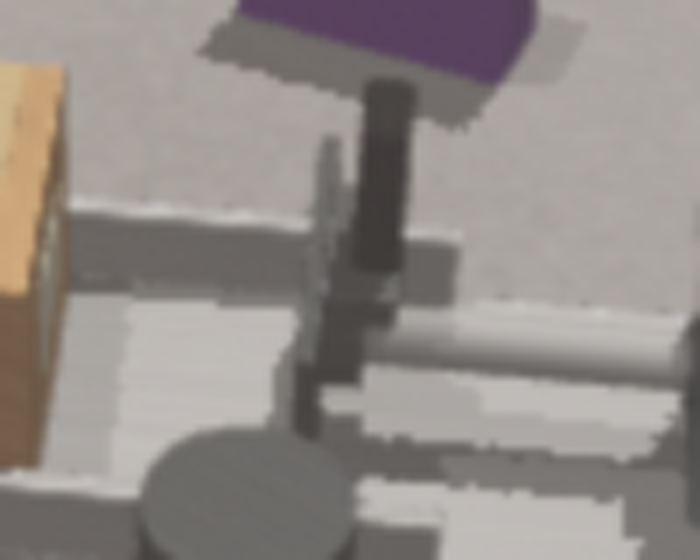

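Request:
apply_moves --increments '[0,0.11,0,0,0,0,0,0,0.11,0,0,0,0,0,0,0.11,0,0,0,0,0,0,0.11,0,0,0,0,0,0,0.108,0,0,0,0,0,0,0,0,-11.5,0,-37.5,0,0,0,0,-11.5,0,-37.5,0,0,0,0,-11.5,0,-37.5,0,0,0,0,-11.5,0,-37.5,0,0,0,0,-11.5,0,-37.5,0]'

```text
time: 0.93
tool_pos: [0.3431, -0.5095, 0.2357]
tcp_rot: [-1.572, -0.009, 2.905]
wrist_force: [0.9, 0.1, 1.3]
opening: 0.085
```

```bash
cat > go.py <<'E'
import sys
from h import *
s=bot.sense()
# rack pose
q=(0.6073,-0.0550,-0.1917)
def w(x,y,z):
    c,sn=np.cos(q[2]),np.sin(q[2]); return np.array([q[0]+(c*x-sn*y)/1e3,q[1]+(sn*x+c*y)/1e3,z/1e3])
def rack(X):
    c,sn=np.cos(q[2]),np.sin(q[2]); d=np.array(X[:2])-q[:2]; return np.r_[1e3*(c*d[0]+sn*d[1]),1e3*(-sn*d[0]+c*d[1]),X[2]*1e3]
Rt=R.from_euler('xyz',s['tcp_rot']); G=R.from_euler('xyz',[-np.pi/2,0,np.pi+q[2]])
print("t",round(s['time'],2),"rack",rack(s['tool_pos']).round(1),"open",round(s['opening'],4),"q",s['qpos'].round(2))
print("F rack",R.from_euler('z',-q[2]).apply(s['wrist_force']).round(2))
print("turn",(Rt.inv()*G).as_rotvec().round(4))
if len(sys.argv)>1:
    print("shift now-axes mm",(Rt.inv().apply(w(*map(float,sys.argv[1:4]))-s['tool_pos'])*1e3).round(1), "goal-axes",(G.inv().apply(w(*map(float,sys.argv[1:4]))-s['tool_pos'])*1e3).round(1))
E
python3 go.py 0 72 200
```

```text
t 0.93 rack [-172.8 -496.6  235.7] open 0.085 q [ 0.77  0.48  0.16  1.87 -0.1   0.81 -0.82]
F rack [0.86 0.27 1.26]
turn [ 0.0015 -0.0446  0.0091]
shift now-axes mm [-147.6   35.1 -575.6] goal-axes [-172.8   35.7 -568.6]
```

Request:
apply_moves --increments '[0,-0.045,0.009,-10,2,-36,0,0,0,0,-11.5,2,-38,0,0,0,0,-11.5,2,-38,0,0,0,0,-11.5,2,-38,0,0,0,0,-11.5,2,-38,0,0,0,0,-11.5,2,-38,0,0,0,0,-11.5,2,-38,0,0,0,0,-11.5,2,-38,0,0,0,0,-11.5,2,-38,0,0,0,0,-11.5,2,-38,0,0,0,0,-11.5,2,-38,0,0,0,0,-11.5,2,-38,0]'

```text
time: 1.93
tool_pos: [0.5697, -0.0679, 0.2103]
tcp_rot: [-1.573, -0.002, 2.951]
wrist_force: [0.1, -0.7, -0.4]
opening: 0.0854
```

```bash
python3 go.py 0 72 200
```

```text
t 1.93 rack [-34.5 -19.8 210.3] open 0.0854 q [-0.07  0.46  0.13  1.99 -0.09  0.7  -1.65]
F rack [ 0.23 -0.69 -0.38]
turn [0.0022 0.0012 0.002 ]
shift now-axes mm [-34.6  10.4 -91.8] goal-axes [-34.5  10.3 -91.8]
```

Request:
apply_moves --increments '[0,0,0,-11.5,4,-30.5,0,0,0,0,-11.5,4,-30.5,0,0,0,0,-11.5,2,-30.5,0,0,0,0,0,20,0,0,0,0,0,0,20,0,0,0,0,0,0,5,0,0]'

```text
time: 2.43
tool_pos: [0.6269, 0.0357, 0.1528]
tcp_rot: [-1.579, 0.0, 2.968]
wrist_force: [0.3, -0.4, 0.3]
opening: 0.0856
```

```bash
python3 go.py 0 72 113; python3 -c "
from h import *
cv2.imwrite('pics/a.png',cv2.resize(read_camera('scene')[100:290,250:510],None,fx=3,fy=3))"
```

```text
t 2.43 rack [  2.   92.8 152.8] open 0.0856 q [-0.21  0.59  0.11  1.91 -0.11  0.64 -1.78]
F rack [ 0.38 -0.36  0.26]
turn [ 0.0082  0.0183 -0.0001]
shift now-axes mm [ 2.3 39.7 21.1] goal-axes [ 2.  39.8 20.8]
```

View pics/a.png

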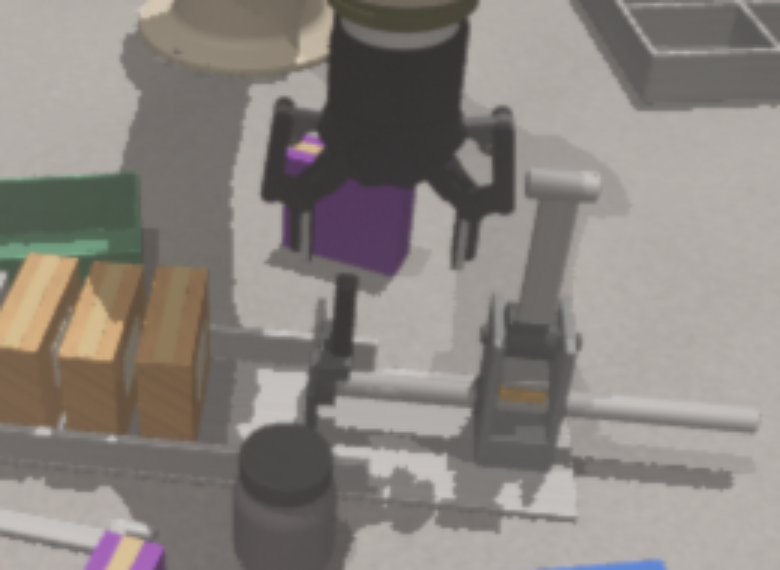

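The handle at (345,315) lies between the fingers, nearer the -y finger, which matches the 21 mm overshoot. I'll correct that and then descend.

Request:
apply_moves --increments '[0.008,0.018,0,2,0,15,0,0,0,0,0,0,5,0,0,0,0,0,15,0,0,0,0,0,0,15,0,0,0,0,0,0,7,0,0,0,0,0,0,0,0,0]'

```text
time: 2.98
tool_pos: [0.6205, 0.0057, 0.1198]
tcp_rot: [-1.567, 0.004, 2.938]
wrist_force: [-0.0, -1.2, -0.1]
opening: 0.0856
```

```bash
python3 go.py 0 72 113; python3 -c "
from h import *
cv2.imwrite('pics/b.png',cv2.resize(read_camera('scene')[100:290,250:510],None,fx=3,fy=3))"
```

```text
t 2.98 rack [  1.4  62.1 119.8] open 0.0856 q [-0.18  0.63  0.11  1.95 -0.11  0.56 -1.77]
F rack [ 0.23 -1.23 -0.11]
turn [-0.0034 -0.0118 -0.0039]
shift now-axes mm [ 1.6  6.8 -9.9] goal-axes [ 1.4  6.8 -9.9]
```

View pics/b.png

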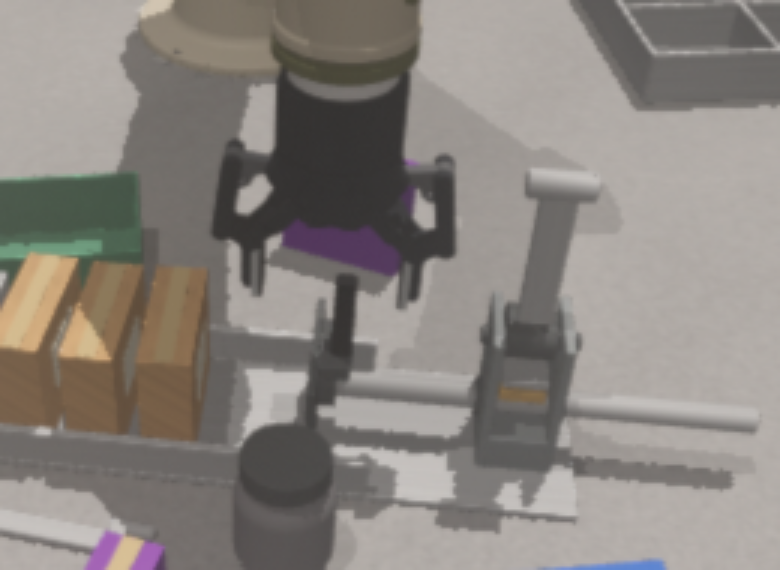

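Request:
apply_moves --increments '[0,-0.01,0,1,3,-7,0,0,0,0,0,3,-2,0,0,0,0,0,0,0,0.3,0,0,0,0,0,0,0.6,0,0,0,0,0,0,0.8,0,0,0,0,0,0,0.8,0,0,0,0,0,0,1,0,0,0,0,0,0,1,0,0,0,0,0,0,1,0,0,0,0,0,0,1]'

```text
time: 3.87
tool_pos: [0.6234, 0.0154, 0.118]
tcp_rot: [-1.569, 0.009, 2.949]
wrist_force: [0.6, 0.1, -1.2]
opening: 0.0134
```

```bash
python3 go.py 0 72 113; python3 -c "
from h import *
cv2.imwrite('pics/c.png',cv2.resize(read_camera('scene')[100:290,250:510],None,fx=3,fy=3))"
```

```text
t 3.87 rack [  2.4  72.1 118. ] open 0.0134 q [-0.19  0.63  0.11  1.95 -0.11  0.56 -1.77]
F rack [ 0.59  0.21 -1.23]
turn [-0.0016 -0.0012 -0.0093]
shift now-axes mm [2.4 5.  0.1] goal-axes [2.4 5.  0.1]
```

View pics/c.png

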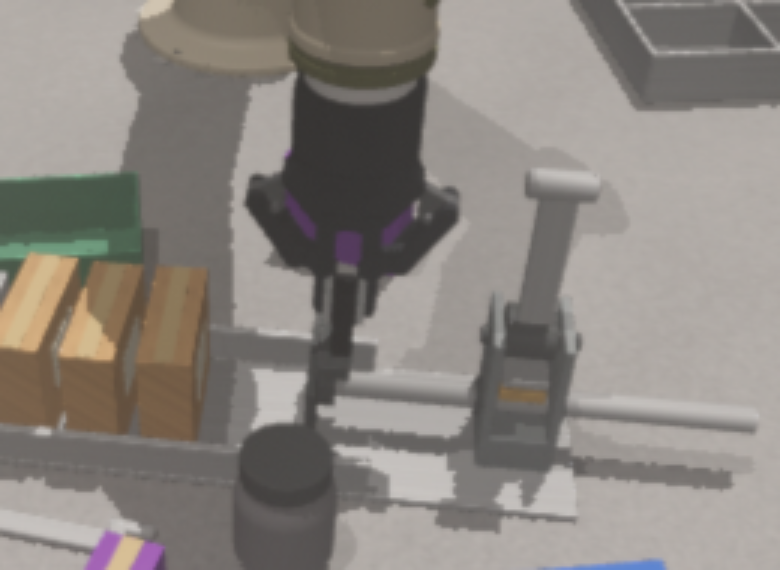

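Request:
apply_moves --increments '[0,0,0,0,0,3,1,0,0,0,0,0,6,1,0,0,0,0,0,6,1,0,0,0,0,0,6,1,0,0,0,0,0,6,1,0,0,0,0,0,6,1,0,0,0,0,0,6,1,0,0,0,0,0,6,1,0,0,0,0,0,6,1,0,0,0,0,0,6,1,0,0,0,0,0,6,1,0,0,0,0,0,3,1]'

```text
time: 4.92
tool_pos: [0.6179, -0.0125, 0.1181]
tcp_rot: [-1.609, 0.013, 2.97]
wrist_force: [1.6, 8.6, 0.3]
opening: 0.0126
```

```bash
python3 go.py 0 -50 118
```

```text
t 4.92 rack [  2.3  43.8 118.1] open 0.0126 q [-0.09  0.62  0.05  1.97 -0.13  0.53 -1.68]
F rack [-0.03  8.76  0.29]
turn [ 0.0387  0.0199 -0.0123]
shift now-axes mm [ 4.2 -3.6 93.6] goal-axes [ 2.3  0.1 93.8]
```

Request:
apply_moves --increments '[0.039,0.02,-0.012,0,0,8,1,0.01,0,0,0,0,9,1,0.01,0,0,0,0,9,1,0.01,0,0,0,0,9,1,0.01,0,0,0,0,9,1,0.01,0,0,0,0,8,1,0.01,0,0,0,0,6,1,0.01,0,0,0,0,4,1]'

```text
time: 5.58
tool_pos: [0.6115, -0.0452, 0.1181]
tcp_rot: [-1.531, 0.003, 2.961]
wrist_force: [0.1, 10.5, -0.6]
opening: 0.0131
```

```bash
python3 go.py 0 -50 118
```

```text
t 5.58 rack [  2.3  10.5 118.1] open 0.0131 q [-0.13  0.63  0.13  1.97 -0.07  0.56 -1.71]
F rack [-1.94 10.36 -0.6 ]
turn [-0.0399  0.0111 -0.0028]
shift now-axes mm [ 2.9  2.5 60.4] goal-axes [ 2.3  0.1 60.5]
```

Request:
apply_moves --increments '[-0.03,0.01,0,0,0,7,1,0,0,0,0,0,7,1,0,0,0,0,0,7,1,0,0,0,0,0,7,1,0,0,0,0,0,7,1,0,0,0,0,0,7,1,0,0,0,0,0,6,1,0,0,0,0,0,5,1]'

```text
time: 6.25
tool_pos: [0.6069, -0.0687, 0.1181]
tcp_rot: [-1.593, 0.004, 2.966]
wrist_force: [1.0, 13.0, 0.1]
opening: 0.0129
```

```bash
python3 go.py 0 -50 118;  python3 -c "
from h import *
cv2.imwrite('pics/d.png',cv2.resize(read_camera('scene')[130:270,200:400],None,fx=4,fy=4))"
```

```text
t 6.25 rack [  2.2 -13.6 118.1] open 0.0129 q [-0.01  0.62  0.06  1.98 -0.11  0.54 -1.61]
F rack [-1.5  12.93  0.13]
turn [ 0.0223  0.0159 -0.0039]
shift now-axes mm [ 2.8 -0.7 36.4] goal-axes [ 2.2  0.1 36.4]
```

View pics/d.png

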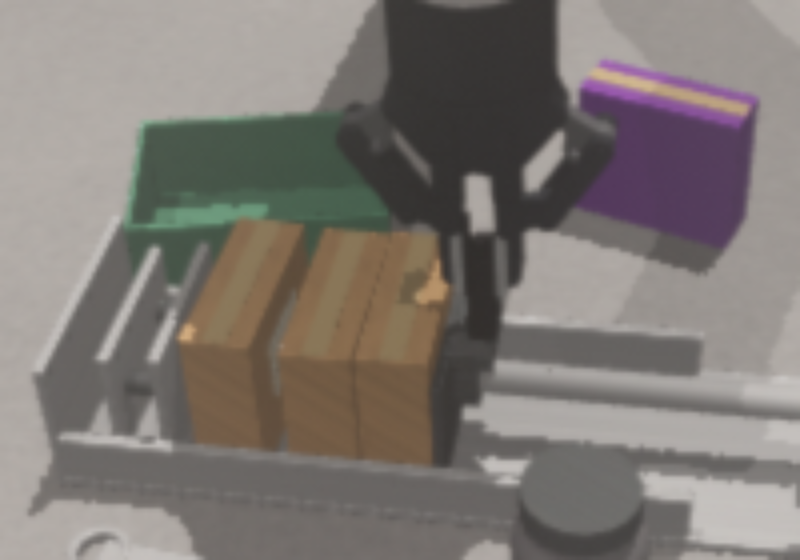

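Request:
apply_moves --increments '[0.02,0.015,0,0,0,7,1,0,0,0,0,0,7,1,0,0,0,0,0,7,1,0,0,0,0,0,7,1,0,0,0,0,0,7,1,0,0,0,0,0,7,1,0,0,0,0,0,6,1,0,0,0,0,0,5,1]'

```text
time: 6.97
tool_pos: [0.6031, -0.0881, 0.1181]
tcp_rot: [-1.607, 0.004, 2.972]
wrist_force: [1.6, 15.2, 1.8]
opening: 0.0128
```

```bash
python3 go.py 0 -50 118;  python3 -c "
from h import *
cv2.imwrite('pics/e.png',cv2.resize(read_camera('scene')[130:270,200:400],None,fx=4,fy=4))"
```

```text
t 6.97 rack [  2.2 -33.3 118.1] open 0.0128 q [ 0.04  0.62  0.04  1.98 -0.11  0.54 -1.57]
F rack [-1.33 15.21  1.83]
turn [ 0.0362  0.0217 -0.0037]
shift now-axes mm [ 2.5 -0.5 16.6] goal-axes [ 2.2  0.1 16.7]
```

View pics/e.png

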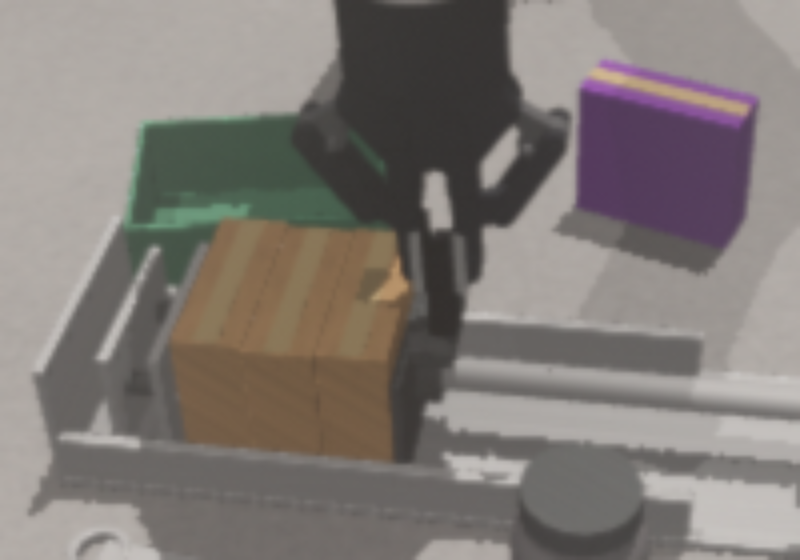

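Request:
apply_moves --increments '[0.036,0.02,0,0,0,5,1,0,0,0,0,0,5,1]'

```text
time: 7.18
tool_pos: [0.6025, -0.0914, 0.1181]
tcp_rot: [-1.578, 0.004, 2.954]
wrist_force: [2.0, 15.0, -1.0]
opening: 0.0127
```

```bash
python3 go.py |head -3
```

```text
t 7.18 rack [  2.2 -36.7 118.1] open 0.0127 q [ 0.01  0.62  0.07  1.98 -0.1   0.54 -1.6 ]
F rack [-0.93 15.09 -0.99]
turn [ 0.0069  0.0045 -0.0037]
```

Request:
apply_moves --increments '[0,0,0,0,0,5,1]'

```text
time: 7.27
tool_pos: [0.6024, -0.0919, 0.1181]
tcp_rot: [-1.582, 0.004, 2.958]
wrist_force: [1.0, 15.1, -0.1]
opening: 0.013
```

```bash
python3 go.py |head -3
```

```text
t 7.27 rack [  2.2 -37.1 118.1] open 0.013 q [ 0.02  0.62  0.07  1.98 -0.1   0.54 -1.6 ]
F rack [-1.89 15.02 -0.12]
turn [ 0.011   0.0077 -0.0037]
```

Request:
apply_moves --increments '[0,0,0,0,0,5,1]'

```text
time: 7.35
tool_pos: [0.6023, -0.0919, 0.118]
tcp_rot: [-1.586, 0.004, 2.961]
wrist_force: [1.1, 16.5, 2.2]
opening: 0.0129
```

```bash
python3 go.py |head -3
```

```text
t 7.35 rack [  2.1 -37.2 118. ] open 0.0129 q [ 0.02  0.62  0.06  1.98 -0.1   0.54 -1.59]
F rack [-2.06 16.39  2.24]
turn [ 0.0157  0.0111 -0.0037]
```

Request:
apply_moves --increments '[0.015,0.01,0,0,0,6,1,0,0,0,0,0,6,1]'

```text
time: 7.52
tool_pos: [0.6019, -0.0943, 0.118]
tcp_rot: [-1.581, 0.004, 2.957]
wrist_force: [0.9, 14.5, 0.3]
opening: 0.013
```

```bash
python3 go.py |head -3;  python3 -c "
from h import *
im=read_camera('top');cv2.imwrite('pics/ft.png',im)
a=cv2.imread('pics/top0.png')[180:255,300:435];b=im[180:255,300:435]
cv2.imwrite('pics/f2.png',cv2.resize(np.vstack([a,b])[:, :],None,fx=4,fy=4,interpolation=cv2.INTER_CUBIC))"
```

```text
t 7.52 rack [  2.1 -39.6 118. ] open 0.013 q [ 0.02  0.62  0.07  1.98 -0.1   0.54 -1.6 ]
F rack [-1.86 14.44  0.26]
turn [ 0.0099  0.0072 -0.0036]
```

View pics/f2.png

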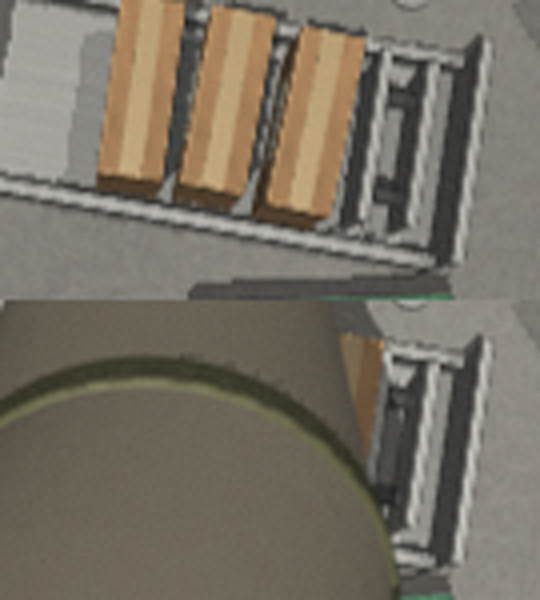

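Request:
apply_moves --increments '[0.01,0.007,0,0,0,6,1,0,0,0,0,0,6,1,0,0,0,0,0,6,1]'

```text
time: 7.82
tool_pos: [0.6012, -0.0978, 0.118]
tcp_rot: [-1.586, 0.004, 2.96]
wrist_force: [3.0, 16.5, 1.3]
opening: 0.0126
```

```bash
python3 go.py |head -3
```

```text
t 7.82 rack [  2.2 -43.2 118. ] open 0.0126 q [ 0.03  0.62  0.06  1.98 -0.1   0.54 -1.58]
F rack [-0.25 16.79  1.34]
turn [ 0.0148  0.0104 -0.0036]
```

Request:
apply_moves --increments '[0.01,0.007,0,0,0,6,1,0,0,0,0,0,6,1]'

```text
time: 7.98
tool_pos: [0.6009, -0.0991, 0.118]
tcp_rot: [-1.586, 0.004, 2.96]
wrist_force: [0.5, 17.4, 0.6]
opening: 0.0129
```

```bash
python3 go.py |head -3;  python3 -c "
from h import *
cv2.imwrite('pics/g.png',cv2.resize(read_camera('scene')[160:260,200:330],None,fx=6,fy=6))"
```

```text
t 7.98 rack [  2.2 -44.5 118. ] open 0.0129 q [ 0.04  0.62  0.06  1.98 -0.1   0.54 -1.58]
F rack [-2.87 17.21  0.59]
turn [ 0.0155  0.0103 -0.0035]
```

View pics/g.png

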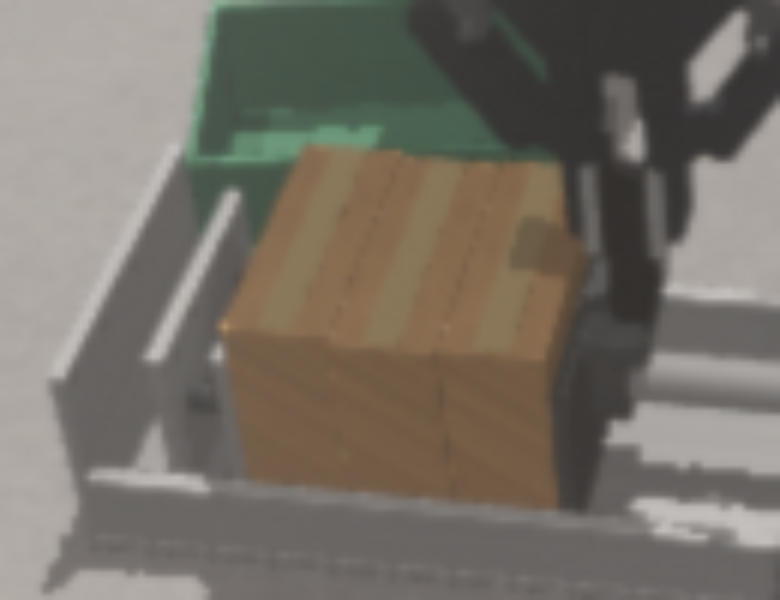

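```bash
python3 - <<'E'
from h import *
im=read_camera('scene'); cv2.imwrite('pics/s1.png',im)
a=cv2.imread('pics/scene0.png')[190:250,200:270]; b=im[190:250,200:270]
cv2.imwrite('pics/cmp.png',cv2.resize(np.hstack([a,b]),None,fx=5.6,fy=5.6,interpolation=cv2.INTER_CUBIC))
import importlib
q=(0.6073,-0.0550,-0.1917)
def w(x,y,z):
    c,sn=np.cos(q[2]),np.sin(q[2]); return np.array([q[0]+(c*x-sn*y)/1e3,q[1]+(sn*x+c*y)/1e3,z/1e3])
for y in(-165,-175): print(proj('scene',w(48,y,80)),proj('scene',w(48,y,45)))
E
```

```text
[[239.60030179 220.02703389]] [[241.9335677 232.8754534]]
[[234.69255078 219.58852037]] [[237.15045338 232.42881843]]
```

View pics/cmp.png

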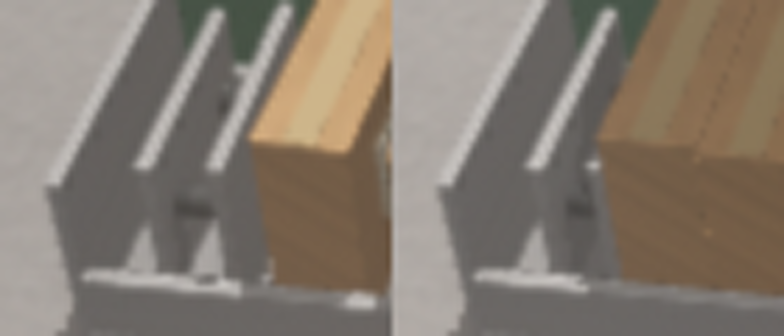

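```bash
python3 - <<'E'
import cv2
a=cv2.imread('pics/scene0.png',0); b=cv2.imread('pics/s1.png',0)
for r in range(216,242,2):
    print(r,'A',a[r,228:254].tolist()); print('    B',b[r,228:254].tolist())
E
```

```text
216 A [163, 107, 97, 97, 97, 96, 96, 96, 97, 111, 151, 183, 178, 133, 100, 97, 97, 99, 100, 102, 105, 108, 110, 111, 111, 113]
    B [167, 110, 99, 99, 98, 91, 88, 91, 97, 97, 98, 99, 98, 99, 99, 99, 99, 100, 102, 102, 102, 102, 100, 99, 99, 101]
218 A [110, 93, 96, 97, 96, 96, 96, 97, 106, 144, 182, 180, 141, 102, 97, 96, 96, 96, 94, 94, 95, 96, 96, 97, 96, 95]
    B [113, 95, 99, 99, 96, 90, 95, 114, 126, 109, 98, 95, 95, 96, 98, 98, 97, 98, 96, 96, 97, 98, 97, 97, 96, 100]
220 A [97, 96, 97, 96, 96, 96, 95, 97, 108, 133, 143, 137, 103, 97, 97, 96, 97, 97, 98, 97, 96, 95, 94, 94, 96, 97]
    B [100, 99, 99, 98, 95, 90, 99, 124, 130, 106, 100, 100, 99, 96, 95, 95, 95, 97, 98, 97, 97, 96, 96, 96, 96, 97]
222 A [98, 97, 96, 95, 93, 93, 95, 96, 98, 101, 103, 101, 98, 97, 96, 97, 96, 97, 97, 98, 99, 97, 97, 96, 95, 94]
    B [100, 100, 98, 97, 94, 88, 85, 94, 103, 103, 99, 99, 99, 100, 99, 99, 97, 96, 94, 94, 96, 97, 97, 97, 96, 96]
224 A [98, 97, 95, 91, 91, 94, 101, 104, 103, 101, 100, 100, 97, 96, 97, 96, 97, 97, 96, 96, 96, 97, 97, 98, 98, 97]
    B [100, 99, 96, 94, 92, 90, 83, 88,
[... 1284 characters left out ...]
, 161, 148, 109, 100, 97, 96, 96, 96, 96, 104, 116, 99, 97, 97, 97, 97]
    B [113, 104, 99, 96, 89, 89, 91, 97, 98, 99, 101, 102, 99, 98, 97, 97, 98, 98, 98, 97, 97, 96, 97, 97, 99, 99]
238 A [120, 118, 116, 107, 102, 114, 145, 161, 162, 159, 157, 150, 108, 100, 100, 96, 96, 96, 99, 110, 119, 100, 97, 97, 96, 96]
    B [123, 121, 118, 109, 103, 100, 97, 99, 98, 97, 98, 101, 101, 98, 97, 98, 98, 97, 97, 97, 97, 98, 97, 96, 96, 96]
240 A [182, 181, 180, 178, 180, 179, 170, 138, 129, 130, 150, 186, 180, 162, 152, 117, 105, 104, 114, 132, 109, 100, 100, 99, 98, 99]
    B [187, 186, 185, 182, 175, 143, 130, 121, 119, 118, 120, 127, 124, 115, 114, 112, 107, 104, 103, 97, 96, 100, 100, 98, 99, 99]
```

Plate edge shift between the two pictures is about 1.8 px, so it is pressed in roughly 3.7 mm. The force rise agrees. That leaves about 4.3 mm more, so the handle goes to y ≈ -48.8.

Request:
apply_moves --increments '[0.015,0.01,0,0,0,7,1,0,0,0,0,0,7,1,0,0,0,0,0,7,1]'

```text
time: 8.33
tool_pos: [0.6005, -0.1013, 0.1181]
tcp_rot: [-1.59, 0.003, 2.963]
wrist_force: [1.7, 21.1, 1.8]
opening: 0.0129
```

```bash
python3 go.py |head -3
```

```text
t 8.33 rack [  2.1 -46.8 118.1] open 0.0129 q [ 0.05  0.62  0.06  1.98 -0.1   0.54 -1.57]
F rack [-2.35 20.99  1.83]
turn [ 0.0189  0.013  -0.0031]
```

Request:
apply_moves --increments '[0.015,0.01,0,0,0,7,1,0,0,0,0,0,7,1,0,0,0,0,0,7,1]'

```text
time: 8.58
tool_pos: [0.6003, -0.1024, 0.1181]
tcp_rot: [-1.594, 0.003, 2.966]
wrist_force: [2.5, 22.0, 1.7]
opening: 0.0127
```

```bash
python3 go.py |head -3; python3 - <<'E'
from h import *
b=read_camera('scene'); cv2.imwrite('pics/s2.png',b); b=cv2.cvtColor(b,cv2.COLOR_BGR2GRAY)
for r in(218,220,222,224,226,228,230): print(r,b[r,228:244].tolist())
E
```

```text
t 8.58 rack [  2.1 -47.9 118.1] open 0.0127 q [ 0.05  0.62  0.05  1.98 -0.1   0.54 -1.56]
F rack [-1.76 22.07  1.65]
turn [ 0.0233  0.0163 -0.0026]
218 [114, 96, 98, 97, 92, 97, 113, 115, 101, 97, 95, 96, 97, 98, 98, 97]
220 [101, 98, 99, 97, 91, 98, 107, 106, 100, 100, 99, 98, 97, 96, 95, 96]
222 [100, 100, 99, 94, 81, 86, 102, 103, 99, 98, 100, 99, 100, 99, 98, 97]
224 [100, 99, 95, 83, 72, 76, 93, 101, 102, 100, 98, 98, 97, 98, 98, 100]
226 [100, 98, 94, 79, 71, 73, 87, 102, 102, 99, 99, 99, 99, 98, 97, 97]
228 [101, 99, 95, 83, 80, 77, 83, 97, 102, 100, 101, 100, 100, 99, 99, 99]
230 [104, 99, 95, 89, 89, 90, 90, 96, 103, 102, 97, 98, 100, 100, 100, 99]
```

Request:
apply_moves --increments '[0,0,0,0,0,0,1,0,0,0,0,0,0,1,0,0,0,0,0,0,1]'

```text
time: 8.88
tool_pos: [0.6004, -0.1016, 0.1181]
tcp_rot: [-1.595, 0.003, 2.965]
wrist_force: [-0.4, 3.0, 1.4]
opening: 0.0128
```

```bash
python3 go.py |head -3
```

```text
t 8.88 rack [  2.1 -47.1 118.1] open 0.0128 q [ 0.05  0.62  0.05  1.98 -0.1   0.54 -1.56]
F rack [-0.92  2.87  1.38]
turn [ 0.0245  0.0156 -0.0028]
```

Request:
apply_moves --increments '[0,0,0,0,0,0,0.7,0,0,0,0,0,0,0.4,0,0,0,0,0,0,0.2,0,0,0,0,0,0,0,0,0,0,0,0,0,0,0,0,0,0,0,0,0]'

```text
time: 9.38
tool_pos: [0.6, -0.1037, 0.1179]
tcp_rot: [-1.594, 0.003, 2.965]
wrist_force: [0.2, -0.7, 0.0]
opening: 0.0834
```

```bash
python3 go.py |head -3;  python3 - <<'E'
from h import *
b=read_camera('scene'); cv2.imwrite('pics/s3.png',b); cv2.imwrite('pics/s3c.png',cv2.resize(b[130:260,200:360],None,fx=4.5,fy=4.5)); b=cv2.cvtColor(b,cv2.COLOR_BGR2GRAY)
for r in(218,220,222,224,226,228,230): print(r,b[r,228:244].tolist())
E
```

```text
t 9.38 rack [  2.1 -49.2 117.9] open 0.0834 q [ 0.05  0.62  0.05  1.98 -0.1   0.54 -1.56]
F rack [ 0.29 -0.62  0.01]
turn [ 0.023   0.0153 -0.0025]
218 [115, 95, 97, 92, 91, 94, 109, 118, 105, 97, 97, 96, 97, 98, 99, 98]
220 [101, 99, 100, 97, 91, 95, 108, 107, 102, 101, 100, 99, 98, 96, 95, 96]
222 [100, 100, 99, 94, 80, 83, 95, 104, 104, 100, 98, 100, 100, 100, 98, 98]
224 [101, 100, 94, 80, 71, 74, 89, 102, 102, 98, 98, 98, 98, 98, 99, 100]
226 [99, 99, 94, 77, 71, 72, 83, 102, 102, 100, 100, 99, 99, 99, 98, 97]
228 [101, 99, 95, 83, 80, 77, 81, 93, 102, 103, 102, 100, 100, 99, 99, 99]
230 [104, 100, 96, 90, 90, 90, 90, 95, 103, 102, 98, 98, 100, 101, 101, 99]
```

View pics/s3c.png

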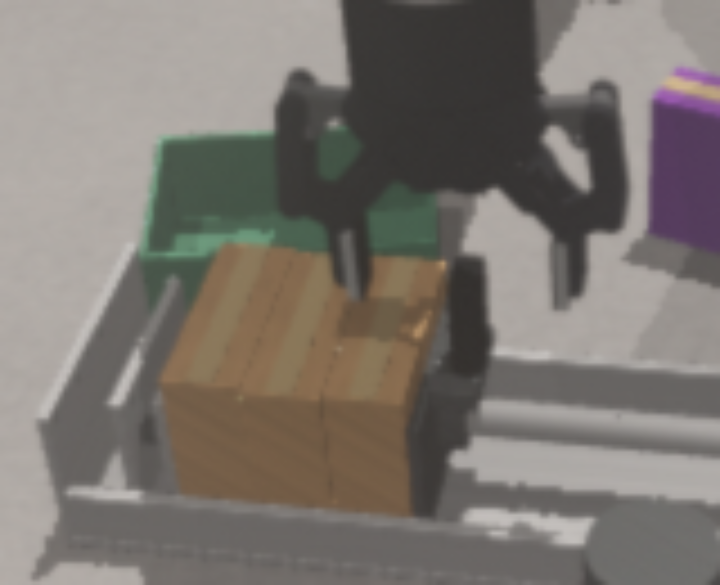

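Request:
apply_moves --increments '[0,0,0,0,-20,0,0,0.02,0.01,0,0,-35,0,0,0,0,0,0,-38,0,0,0,0,0,0,-38,0,0,0,0,0,0,-30,-10,0,0,0,0,-1,0,-34,0,0,0,0,-1,0,-36,0,0,0,0,-1,0,-36,0,0,0,0,-1,0,-36,0,0,0,0,-1,0,-36,0,0,0,0,-1,0,-15,0,0,0,0,0,0,0,0]'

```text
time: 10.43
tool_pos: [0.6448, 0.0976, 0.2885]
tcp_rot: [-1.574, 0.004, 2.946]
wrist_force: [-0.6, -0.5, -0.3]
opening: 0.0856
```

```bash
python3 go.py 9 194 213;  python3 - <<'E'
from h import *
b=read_camera('scene'); cv2.imwrite('pics/s4.png',b)
b=read_camera('top'); cv2.imwrite('pics/t4.png',b)
E
```

```text
t 10.43 rack [  7.8 157.  288.5] open 0.0856 q [-0.3   0.46  0.1   1.74 -0.05  0.94 -1.95]
F rack [-0.53 -0.61 -0.33]
turn [ 0.0032 -0.0036 -0.004 ]
shift now-axes mm [ -0.8  75.6 -36.8] goal-axes [ -1.2  75.5 -37. ]
```

View pics/s4.png

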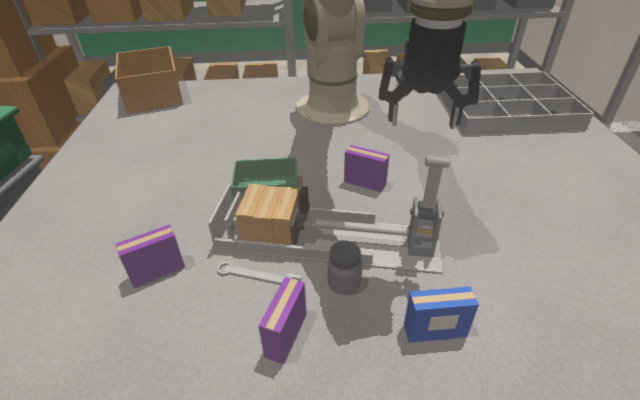

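View pics/t4.png

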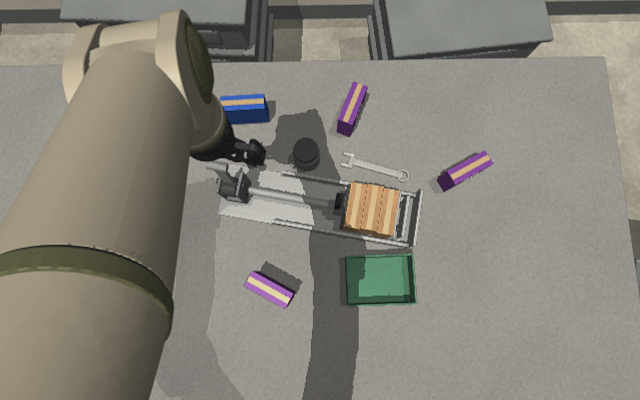

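Row tight at top (370,208), and the lever bar is unmoved at scene (437,161). Next I centre over the bar and go down part way.

Request:
apply_moves --increments '[0,0,0,-1,0,-20,0,0,0,0,0,0,-12,0,0,0,0,0,0,-4,0,0,0,0,0,20,0,0,0,0,0,0,15,0,0,0,0,0,0,0,0,0]'

```text
time: 11.03
tool_pos: [0.6528, 0.1172, 0.2537]
tcp_rot: [-1.567, 0.006, 2.93]
wrist_force: [-0.7, -0.2, -0.1]
opening: 0.0857
```

```bash
python3 go.py 9 194 213;  python3 - <<'E'
from h import *
b=read_camera('scene'); cv2.imwrite('pics/s5.png',cv2.resize(b[70:260,350:550],None,fx=3,fy=3))
E
```

```text
t 11.03 rack [ 11.8 177.7 253.7] open 0.0857 q [-0.33  0.51  0.1   1.75 -0.05  0.88 -1.99]
F rack [-0.66 -0.31 -0.12]
turn [-0.0038 -0.0195 -0.006 ]
shift now-axes mm [  3.4  40.6 -16.4] goal-axes [  2.8  40.7 -16.3]
```

View pics/s5.png

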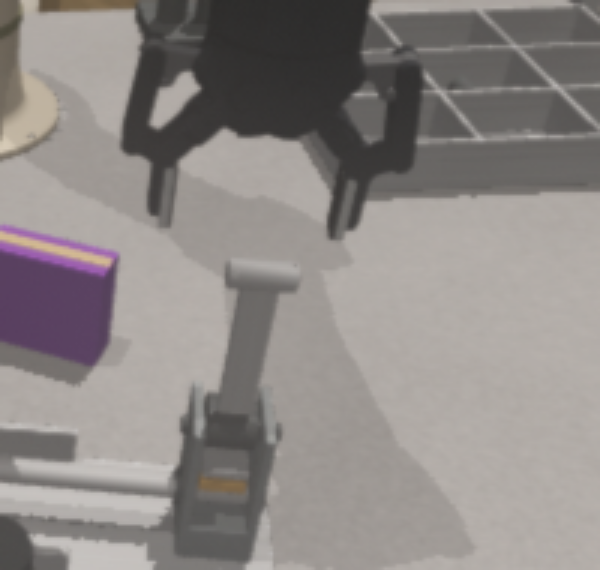

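```bash
python3 - <<'E'
from go import *
P=bot.sense()['tool_pos']
for z in(.255,.265): print(proj('scene',[P[0],P[1],z]))
print(proj('scene',w(9.3,193,221)),proj('scene',w(9.3,188,221)),proj('scene',w(30,193,218)),proj('scene',w(0,193,221)))
E
```

```text
t 11.08 rack [ 12.3 177.3 254.8] open 0.0856 q [-0.33  0.51  0.1   1.75 -0.05  0.88 -1.99]
F rack [ 0.34 -0.98  0.14]
turn [-0.0037 -0.0203 -0.0068]
[[430.60368095 145.40045157]]
[[431.53581217 140.22054783]]
[[436.81670449 161.98774389]] [[433.82517091 161.7883299 ]] [[437.47004557 170.39431046]] [[436.40508714 158.96773324]]
```

Request:
apply_moves --increments '[0,-0.02,0,3,10,-10,0,0,0,0,0,10,-4,0,0,0,0,0,8,0,0,0,0,0,0,5,0,0,0,0,0,0,0,0,0]'

```text
time: 11.5
tool_pos: [0.6542, 0.1299, 0.2212]
tcp_rot: [-1.568, 0.009, 2.949]
wrist_force: [-0.2, -0.1, 0.4]
opening: 0.0854
```

```bash
python3 go.py 9 193 213;  python3 - <<'E'
from h import *
b=read_camera('scene'); cv2.imwrite('pics/s6.png',cv2.resize(b[70:260,350:550],None,fx=3,fy=3))
E
```

```text
t 11.5 rack [ 10.8 190.5 221.2] open 0.0854 q [-0.34  0.55  0.09  1.77 -0.05  0.82 -1.99]
F rack [-0.16 -0.17  0.42]
turn [-0.0033 -0.0008 -0.0095]
shift now-axes mm [ 1.9  8.2 -2.5] goal-axes [ 1.8  8.2 -2.5]
```

View pics/s6.png

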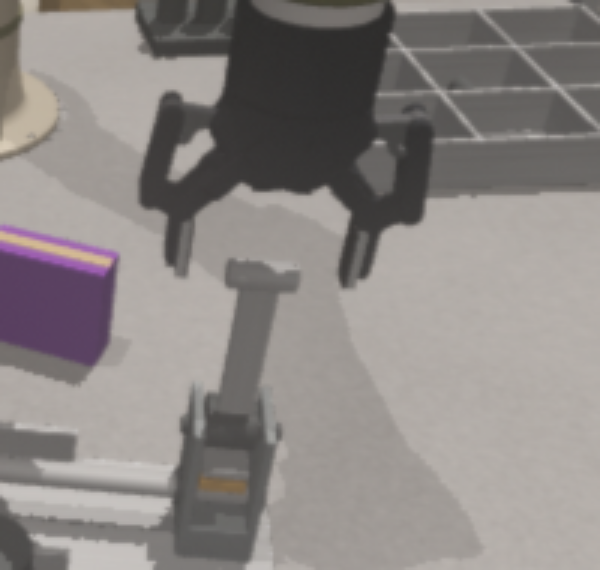

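Request:
apply_moves --increments '[0,0,0,1.5,6,0,0,0,0,0,0,4,0,0,0,0,0,0,2,0,0.3,0,0,0,0,0,0,0.5,0,0,0,0,0,0,0.7,0,0,0,0,0,0,0.8,0,0,0,0,0,0,0.8,0,0,0,0,0,0,0.8]'

```text
time: 12.22
tool_pos: [0.6537, 0.1308, 0.2097]
tcp_rot: [-1.569, 0.012, 2.949]
wrist_force: [-0.2, 0.5, -3.2]
opening: 0.0392
```

```bash
python3 go.py 9 193 213;  python3 - <<'E'
from h import *
b=read_camera('scene'); cv2.imwrite('pics/s7.png',cv2.resize(b[70:260,350:550],None,fx=3,fy=3))
E
```

```text
t 12.22 rack [ 10.2 191.2 209.7] open 0.0392 q [-0.34  0.56  0.09  1.78 -0.05  0.79 -1.99]
F rack [-0.32  0.44 -3.19]
turn [-0.0016 -0.001  -0.0118]
shift now-axes mm [ 1.1 -3.3 -1.8] goal-axes [ 1.2 -3.3 -1.8]
```

View pics/s7.png

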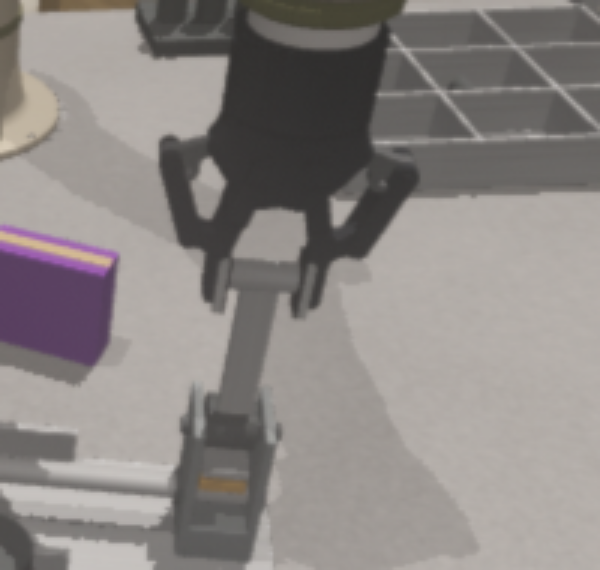

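```bash
cat > arc.py <<'E'
from go import *
step=float(sys.argv[4]) if len(sys.argv)>4 else 14
P=rack(s['tool_pos']); b=np.array([P[0]-.7,P[2]+10.9-99]); r=np.hypot(*b); e=np.arctan2(b[1],-b[0])
print("lever",round(np.radians(115)-e,3),"r",round(r,1))
p=b
for i in range(6):
    e-=step/122; n=122*np.array([-np.cos(e),np.sin(e)]); d=n-p; print("tool x",round(-d[0],1),"y",round(-d[1],1)); p=n
E
python3 arc.py 9 193 213 14
```

```text
t 12.27 rack [ 10.2 191.2 209.7] open 0.0389 q [-0.34  0.56  0.09  1.78 -0.05  0.79 -1.99]
F rack [-0.91  1.13 -0.66]
turn [-0.0016 -0.0009 -0.0117]
shift now-axes mm [ 1.1 -3.4 -1.8] goal-axes [ 1.2 -3.3 -1.8]
lever 0.359 r 121.9
tool x 14.0 y -0.4
tool x 13.9 y 1.3
tool x 13.7 y 2.9
tool x 13.3 y 4.5
tool x 12.7 y 5.9
tool x 11.9 y 7.4
```

Request:
apply_moves --increments '[0,0,0,10,0,0,0.8,0,0,0,14,1,0,0.8,0,0,0,14,3,0,0.8,0,0,0,13,4,0,0.8]'

```text
time: 12.6
tool_pos: [0.6125, 0.1391, 0.2051]
tcp_rot: [-1.575, 0.033, 2.945]
wrist_force: [5.7, -2.4, 4.4]
opening: 0.039
```

```bash
python3 arc.py 0 191 200 14
```

```text
t 12.6 rack [-31.9 191.5 205.1] open 0.039 q [-0.38  0.51  0.09  1.89 -0.05  0.71 -2.03]
F rack [ 6.08 -1.23  4.38]
turn [ 0.0041 -0.0044 -0.0333]
shift now-axes mm [-31.7   6.2   0.4] goal-axes [-31.9   5.1   0.5]
lever 0.708 r 121.5
tool x 13.4 y 4.0
tool x 12.6 y 6.0
tool x 11.9 y 7.4
tool x 10.9 y 8.7
tool x 9.9 y 9.9
tool x 8.7 y 11.0
```

Request:
apply_moves --increments '[0,0,-0.03,13,4,0,0.8,0,0,0,12.5,6,0,0.8,0,0,0,12,7.5,0,0.8,0,0,0,11,8.5,0,0.8]'

```text
time: 12.93
tool_pos: [0.5749, 0.1466, 0.1867]
tcp_rot: [-1.584, 0.03, 2.941]
wrist_force: [0.8, -3.8, 23.0]
opening: 0.0388
```

```bash
python3 arc.py 0 191 200 14
```

```text
t 12.93 rack [-70.2 191.8 186.7] open 0.0388 q [-0.4   0.5   0.08  1.99 -0.06  0.62 -2.06]
F rack [ 1.54 -3.56 23.02]
turn [ 0.013  -0.0082 -0.0304]
shift now-axes mm [-70.6 -11.1   0. ] goal-axes [-70.2 -13.3   0.8]
lever 1.06 r 121.5
tool x 11.2 y 8.4
tool x 9.8 y 10.0
tool x 8.6 y 11.0
tool x 7.3 y 12.0
tool x 5.8 y 12.7
tool x 4.4 y 13.3
```

Request:
apply_moves --increments '[0.01,0,-0.03,11.5,6.5,0,0.8,0,0,0,10.5,8,0,0.8,0,0,0,9.5,9.5,0,0.8]'

```text
time: 13.18
tool_pos: [0.556, 0.1504, 0.1702]
tcp_rot: [-1.583, 0.028, 2.937]
wrist_force: [0.9, -5.6, 23.5]
opening: 0.039
```

```bash
python3 arc.py 0 191 200 14
```

```text
t 13.18 rack [-89.5 191.9 170.2] open 0.039 q [-0.42  0.51  0.08  2.04 -0.06  0.57 -2.08]
F rack [ 1.96 -5.32 23.46]
turn [ 0.0118 -0.0132 -0.0281]
shift now-axes mm [-90.3 -27.2  -0.7] goal-axes [-89.5 -29.8   0.9]
lever 1.268 r 122.0
tool x 8.8 y 10.8
tool x 7.5 y 11.8
tool x 6.1 y 12.6
tool x 4.6 y 13.2
tool x 3.1 y 13.6
tool x 1.5 y 13.9
```

Request:
apply_moves --increments '[0.01,-0.01,-0.02,9.5,9.5,0,0.8,0,0,0,8.5,10.5,0,0.8,0,0,0,7.5,11.5,0,0.8]'

```text
time: 13.43
tool_pos: [0.54, 0.1535, 0.1464]
tcp_rot: [-1.581, 0.029, 2.942]
wrist_force: [-1.8, -1.1, 21.1]
opening: 0.0393
```

```bash
python3 arc.py 0 191 200 14
```

```text
t 13.43 rack [-105.8  191.8  146.4] open 0.0393 q [-0.43  0.53  0.07  2.09 -0.06  0.5  -2.09]
F rack [-1.52 -1.42 21.11]
turn [ 0.0096 -0.0077 -0.0293]
shift now-axes mm [-107.4  -50.5   -0.5] goal-axes [-105.8  -53.6    0.8]
lever 1.506 r 121.4
tool x 6.5 y 12.4
tool x 4.5 y 13.2
tool x 3.0 y 13.7
tool x 1.4 y 13.9
tool x -0.2 y 14.0
tool x -1.8 y 13.9
```

Request:
apply_moves --increments '[0.01,-0.01,-0.02,6.5,12,0,0.8,0,0,0,4.5,12,0,0.8,0,0,0,3,12,0,0.8]'

```text
time: 13.68
tool_pos: [0.5305, 0.1552, 0.1166]
tcp_rot: [-1.576, 0.021, 2.949]
wrist_force: [-5.0, 1.8, 22.3]
opening: 0.0389
```

```bash
python3 arc.py 0 191 200 14
```

```text
t 13.68 rack [-115.4  191.7  116.6] open 0.0389 q [-0.44  0.57  0.06  2.12 -0.07  0.43 -2.09]
F rack [-5.28  0.77 22.26]
turn [ 0.005  -0.0007 -0.0214]
shift now-axes mm [-117.2  -80.9    0.2] goal-axes [-115.4  -83.4    0.7]
lever 1.766 r 119.6
tool x 4.9 y 13.2
tool x 1.0 y 14.0
tool x -0.6 y 14.0
tool x -2.2 y 13.8
tool x -3.8 y 13.5
tool x -5.3 y 12.9
```

Request:
apply_moves --increments '[0,0,-0.02,3,12,0,0.8,0,0,0,1,10,0,0.8,0,0,0,0,5,0,0.8,0,0,0,0,0,0,0.8,0,0,0,0,0,0,0.8]'

```text
time: 14.1
tool_pos: [0.5279, 0.1558, 0.0937]
tcp_rot: [-1.58, 0.008, 2.949]
wrist_force: [0.2, -0.2, 2.0]
opening: 0.039
```

```bash
python3 arc.py 0 191 200 14; python3 - <<'E'
from h import *
b=read_camera('scene'); cv2.imwrite('pics/s8.png',cv2.resize(b[100:290,330:550],None,fx=3,fy=3))
E
```

```text
t 14.1 rack [-118.1  191.8   93.7] open 0.039 q [-0.42  0.61  0.05  2.13 -0.08  0.4  -2.08]
F rack [ 0.2  -0.17  1.97]
turn [ 0.009  -0.0004 -0.0078]
shift now-axes mm [-118.9 -105.3   -0.2] goal-axes [-118.1 -106.3    0.8]
lever 1.96 r 119.0
tool x 2.9 y 13.8
tool x -1.7 y 13.9
tool x -3.3 y 13.6
tool x -4.9 y 13.1
tool x -6.3 y 12.5
tool x -7.7 y 11.7
```

View pics/s8.png

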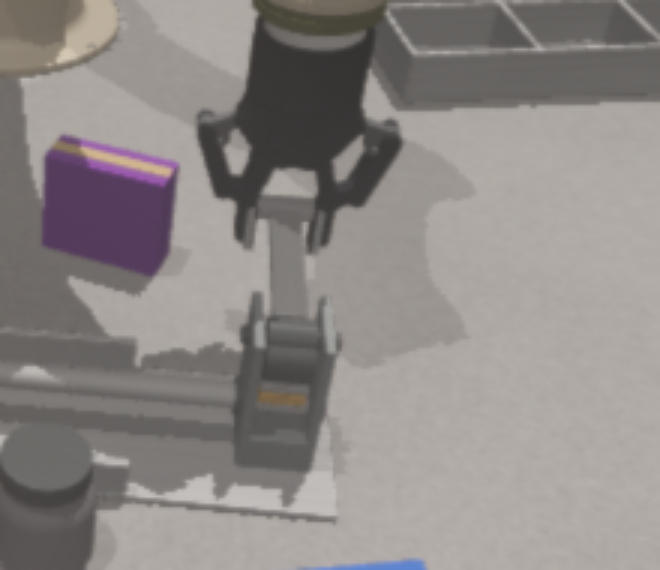

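Request:
apply_moves --increments '[0,0,0,0,0,0,0.5,0,0,0,0,0,0,0.3,0,0,0,0,0,0,0.3,0,0,0,0,0,0,0.3,0,0,0,0,-10,0,0.3,0,0,0,0,-25,0,0.3,0,0,0,0,-35,0,0.3,0,0,0,0,-35,0,0.3,0,0,0,0,-35,0,0.3,0,0,0,0,-20,0,0.3,0,0,0,0,0,0,0.3]'

```text
time: 15.07
tool_pos: [0.5236, 0.1536, 0.2626]
tcp_rot: [-1.576, 0.0, 2.947]
wrist_force: [0.4, -0.0, 0.5]
opening: 0.0598
```

```bash
python3 go.py; python3 - <<'E'
from h import *
b=read_camera('scene'); cv2.imwrite('pics/s9f.png',b);cv2.imwrite('pics/s9.png',cv2.resize(b[130:290,200:520],None,fx=2.5,fy=2.5))
b=cv2.cvtColor(b,cv2.COLOR_BGR2GRAY)
for r in(220,224,226,228,230): print(r,b[r,228:244].tolist())
cv2.imwrite('pics/t9.png',read_camera('top'))
E
```

```text
t 15.07 rack [-121.9  188.8  262.6] open 0.0598 q [-0.45  0.36  0.09  2.   -0.05  0.79 -2.1 ]
F rack [0.39 0.04 0.47]
turn [ 0.0053 -0.0026 -0.0003]
220 [100, 98, 98, 99, 99, 108, 131, 126, 105, 99, 99, 99, 98, 96, 96, 96]
224 [99, 99, 96, 94, 92, 94, 100, 102, 101, 99, 99, 98, 97, 98, 98, 100]
226 [99, 97, 94, 81, 78, 80, 88, 100, 101, 99, 100, 99, 100, 99, 98, 96]
228 [100, 98, 94, 84, 81, 81, 84, 93, 101, 102, 101, 100, 99, 99, 99, 99]
230 [103, 98, 95, 90, 91, 97, 98, 100, 103, 102, 98, 98, 99, 100, 100, 99]
```

View pics/s9.png

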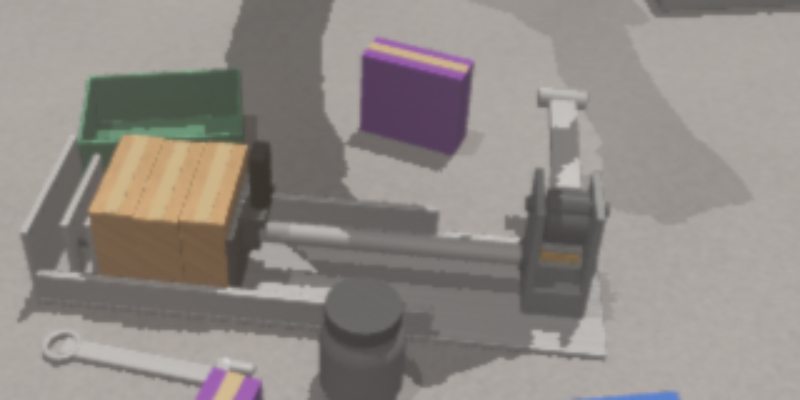

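View pics/t9.png

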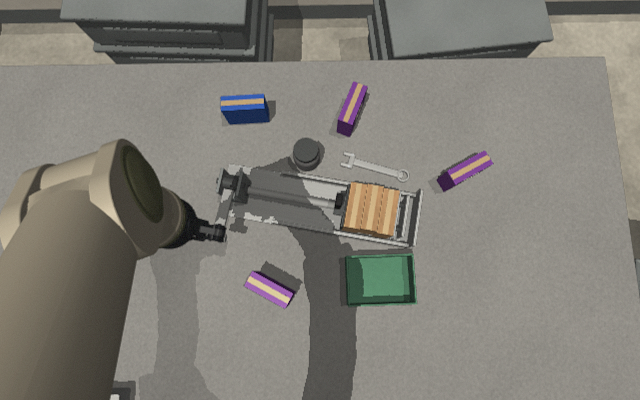

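The lever is lying over, the row is tight, and the plate edge is where it was at release (col 234.2, row 226). The jar, spanner and bin haven't moved. Handing in.

```bash
python3 -c "
from station import bot
print(bot.finish_job(), bot.sense()['time'])"
```

```text
the job is handed in; nothing more can be done
the job is handed in; nothing more can be done
```

The job is done and handed in at about 15 s. I pushed the follower by its handle until the three cartons stood tight and the sprung plate was pressed in, then let go. I then gripped the cam lever by the ends of its bar and carried it over centre onto its stop, let go, and lifted clear.

**What the last checks showed**
- **Lever:** it came to about 1.96 rad, computed from the tool position, with almost no force left on it. In the last picture it lies shut with the arm clear of it.
- **Row:** there are no gaps in either camera view. The plate edge is in the same place as when I let go of the follower.
- **Other objects:** the jar, spanner, bin and look-alike cartons appear unmoved in both views.

**Where checks disagreed**
- **Plate depth:** the pictures put the plate about 6.5–7 mm in. The push force suggests about 8–9 mm, and half-way is 8 mm. I stopped between the two, so the depth is good to about 1.5 mm.
- **Lever force:** I measured about 15–20 N across the lever while swinging it, against the stated 7 N. I put this down to the moving arm and my path being slightly off the arc. The wrist force reached about 24 N in the readings I took, against the limit of 120 N.
- **Lever start:** it stood at about 0.36 rad rather than fully open at 0, which made no difference.

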